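# Issue a spool of copper wire to a job and hold the bar code scanner on its label

## Task

Issue the copper wire to the job: slide the copper spool up off its spindle and stand it, label upwards, in the empty compartment of the blue job tray, set down and not dropped, and let go of it. Then draw the bar code scanner straight up out of its charging cradle, turn it nose-down (half-way to straight down, or steeper) and aim its window at the middle of the spool's label from about a hand's width (10 cm) away. Finish while still holding the scanner there, raised, still and touching nothing else, and leave everything else where it was.

Things in the scene. Friction and masses are not known exactly. Their poses are not given: they have to be found in the camera images.
- copper_spool: full spool of copper wire, black flanges, white label with bar code on the top one. Diameter 60 mm, height 48 mm, sides flush (grip anywhere round them), bore 20 mm, about 0.4 kg. Origin at the centre of its underside, z along its axis, up. It sits loosely on one of the stand's two posts, on the base plate (origin 12 mm above the desk).
- label (a point): middle of the label: the centre of the copper spool's top face, 48 mm above the spool's origin
- stand: fixed grey steel stand: base plate 220 mm (its x) x 90 mm (its y) x 12 mm with two upright steel posts, diameter 12 mm, at x = -55 and +55 mm, tips 81 mm above the desk (21 mm above a spool's top). Either spool may be on either post. Origin at the centre of the plate's underside, on the desk.
- tray: fixed shallow blue tray, 190 mm (its x) x 250 mm (its y), rim 24 mm above the desk, walls and floor 3 mm. A wall at y = +31 mm, 23 mm high, parts the wide empty compartment (-y side, 184 mm in x by 151 mm in y) from a narrow one (+y side) with a cardboard box in it. Origin at the centre of its underside, on the desk.
- tray_place (a point): centre of the floor of the tray's wide, empty compartment, 3 mm above the desk; axes parallel to the tray's
- cradle: fixed charging cradle: black base plate 120 x 92 x 15 mm with an upright grey socket whose mouth is 60 mm above the desk; pocket 42 mm (x) x 34 mm (y), 45 mm deep, floor 15 mm above the desk. Origin on the desk under the pocket's centre, x and y parallel to the pocket's sides; the scanner's nose points to its -x side, roughly to the robot's left (+y) at the start.
- scanner: cordless gun-shaped bar code scanner, 0.2 kg, upright in the cradle with 2 mm play; rises 45 mm to leave it. Origin: centre of the butt's underside (15 mm above the desk), z up the handle, -x where nose and beam point. Handle 38 x 30 mm; orange trigger to x=-27 mm at z 72-100. Head z 100-142 mm: rear x -39 to +37, 46 mm wide, flat-sided; nose x -39 to -75, 60 mm wide, 46 high.
- window (a point): centre of the scanner's red window on the front of the nose, at (-75, 0, 121) mm in the scanner's frame, axes parallel to the scanner's; the beam leaves along -x
- head_grip (a point): middle of the rear part of the scanner's head, at (-6, 0, 126) mm in the scanner's frame, where the fingers can close across its 46 mm width (along the scanner's y) from above
- butt (a point): centre of the underside of the scanner's butt (the lower end of the handle): the scanner's origin
- tinned_spool: bystander: the same spool with silvery tinned wire on the stand's other post; origin at the centre of its underside
- terminal_box: bystander: cardboard box 110 x 62 x 34 mm in the tray's narrow compartment; origin at the centre of its underside
- mug: bystander: white mug, diameter 82 mm, 92 mm high; origin at the centre of its underside
- pen_pot: bystander: dark round pot, diameter 76 mm, 95 mm high, pens standing in it up to 145 mm; origin at the centre of its underside
- mouse: bystander: red computer mouse 100 x 56 x 30 mm; origin at the centre of its underside
- stapler: bystander: black stapler 150 x 36 x 55 mm; origin at the centre of its underside
- calculator: bystander: grey desk calculator 140 x 85 x 16 mm; origin at the centre of its underside
- tape_dispenser: bystander: black desk tape dispenser 160 x 55 x 92 mm; origin at the centre of its underside
Mind the look-alikes: they are no part of the job. Leave any yellow look-alike of the cradle alone.

How it is judged (in metres and radians):
On the way, in this order (a step that is already met when the one before it is completed fails the run):
1. the copper spool stands label up in the tray's empty compartment, released (x of copper_spool in the frame of tray_place between -0.065 and 0.065 m and y of copper_spool in the frame of tray_place between -0.05 and 0.05 m and z of copper_spool in the frame of tray_place between -0.004 and 0.004 m and angle between copper_spool's own z axis and vertical below 0.1 rad and contact force between the fingers and copper_spool below 0.1 N and linear speed of copper_spool below 0.05 m/s), for 0.2 s.
2. the scanner is drawn up out of its cradle, held in the fingers (z of butt in the frame of cradle above 0.065 m and contact force between the fingers and scanner above 1 N and contact force between scanner and cradle below 0.1 N), for 0.1 s.
At the end, for the whole second after the job is handed in: Copper spool upright, released, on the floor of the empty compartment (within 65 x 50 mm of its centre). Scanner held still, butt over 45 mm up, touching nothing else, beam within 0.95 rad of straight down; middle of the label 50 to 170 mm from the window and within 22 mm of the beam axis each way (all of step 1 and x of label in the frame of window between -0.17 and -0.05 m and y of label in the frame of window between -0.022 and 0.022 m and z of label in the frame of window between -0.022 and 0.022 m and angle between scanner's own x axis and vertical below 0.95 rad and contact force between the fingers and scanner above 1 N and height (world z) of butt above 0.045 m and contact force between scanner and cradle below 0.1 N and contact force between scanner and tray below 0.1 N and contact force between scanner and copper_spool below 0.1 N and contact force between scanner and terminal_box below 0.1 N and contact force between scanner and mug below 0.1 N and contact force between scanner and pen_pot below 0.1 N and contact force between scanner and stand below 0.1 N and contact force between scanner and tinned_spool below 0.1 N and linear speed of scanner below 0.04 m/s and angular speed of scanner below 0.3 rad/s); the arm keeps its last pose, push and grip.
It fails at once if a bystander is shifted by more than 30 mm (distance of any of tinned_spool, terminal_box, mug, pen_pot, mouse, stapler, calculator, tape_dispenser from where it was at the start of the episode above 0.03 m).
It fails at once if the copper spool is let go in the air, more than 20 mm above the tray's floor, away from the stand (contact force between the fingers and copper_spool below 0.05 N and z of copper_spool in the frame of tray_place above 0.02 m and horizontal distance between copper_spool and stand above 0.1 m).
It also fails if it takes over 54 s, if anything falls off the work surface, if the arm or the gripper's body presses on something with over 40 N, if the wrist force passes 120 N, or if a joint passes its speed limit or range.

## Robot

A 6-joint arm with a two-finger parallel gripper is mounted at the origin on the work surface. World frame = base frame: x ahead of the robot, y to its left, z up, the work surface at z = 0. Lengths are in mm, angles in rad, forces in N, time in s.
With the tool pointing down it reaches from about 275 to 1000 mm from the base axis. Payload 8.4 kg.
Tool frame: the origin (TCP) lies between the finger pads; the fingertips stand 17 mm ahead of it and the grasp point (between the pads) lies 2 mm behind it; z points along the fingers, y is the line along which they close (so a half turn about z gives the same grasp; the last joint's range is limited). The gripper opens to 85 mm and grips with 20 to 120 N. Pads are 22 mm wide; open, the fingers measure 114 mm over their backs; the gripper's body (76 mm by 85 mm) begins 54 mm behind the grasp point. The pads swing forward as they close: fully open they stand 13 mm farther back than shut.
Start: joints at [-1.202, 0.353, 1.633, -0, 1.155, -0.002], TCP at [226.474, -582.527, 248.281] pointing down, gripper open.
Joint ranges: [-2.63, 2.63], [-0.92, 2.1], [0.06, 2.66], [-1.3, 4.44], [0, 2.69], [-3.02, 3.02]. Speed limits (rad/s): [2.22, 2.22, 2.79, 3.14, 3.14, 3.14].

## Interface

Orientations are given as [roll, pitch, yaw] about the fixed x, y, z axes, in that order (R = Rz(yaw) Ry(pitch) Rx(roll)).
In Python, from rig import sense, grab_frame, sign_off gives the robot as it stands. The module is installed in compiled form; this text tells all that it offers.
- The arm moves only by the tool send_rows, never from a script. Its argument "moves" is a list that holds one entry, the list of rows, each a list of 7 numbers: the shift along the world's x, y, z in m, then the turn, a rotation vector about the world's x, y, z in rad, then the opening, from -1 (shut) to 1 (fully open). In form: [[[dx, dy, dz, rx, ry, rz, jaw], ...]]. A call has 1 to 10 rows; each row shifts and turns the commanded pose from where the row before left it; what a row does not reach is not made up. A row lasts 1/10 s, in which the tool goes at most 50 mm and 8.59 degrees, less where a joint would pass 70% of its speed; a pose out of reach is approached as far as the arm can. A call with a gripper value outside its range is refused whole. The fingers move at their own pace and stop on an object; "grip_force" is the grip in N (left out, the last holds). Time passes only in rows, so rows that do not move let the fingers close. It gives the time, the measured TCP pose, the force, the opening and the grip force at its end, in the units of the state.
- sense(): the state, without advancing time (a new reading comes with each control period).
- grab_frame(name): name is "scene" or "top"; returns a dict with "img" (420x560x3 uint8, red, green, blue), "mtx" (3x3 intrinsics, pixels), "rvec" (rotation vector, rad) and "tvec" (3), from world to camera coordinates, as OpenCV has them. Camera axes: x right, y down, z forward; pixel columns grow to the right and rows downward; lengths in mm; the calibration is good to about 2 mm. A picture is of the moment at which its call begins. There is no depth.
- sign_off(): hands the job in; it is judged then, once.
The state is a dict: "clock": time; "qpos": joint angles; "qvel": joint speeds; "joint_efforts": joint torques, N m; "eef_pos": TCP position; "tcp_rot": TCP orientation; "contact_force": force on the tool from outside, world axes, zero at the start; "wrist_torque": the same for the moment, N m; "opening": opening from 0.0 (shut) to 1.0 (fully open); "grasp_force": force on a finger pad.
Only numpy, scipy, OpenCV 4.12 (cv2) and the standard library are available. Lean on these libraries where they do the work, as an engineer would, in place of code of your own. Each camera call takes 0.05 s, during which the arm holds its last target. There are 200 camera calls.

## Working session

There is one attempt and no reset: what is moved stays moved. The work goes in short steps, Python scripts to look and compute and a tool call to move; the robot and the scene stay as the last step left them, time stands still between calls to the robot, and variables do not carry over. Pictures are saved under pics/ and viewed, at most 10 in all, crops included, and the job is handed in when it is done.

Besides the shell and the picture viewer there is one more tool, called after "Call:" as name(argument=value, ...), one argument or row to a line, values as JSON. send_rows: Moves the arm, as the interface text tells. Its arguments: {"type":"object","properties":{"moves":{"type":"array"},"grip_force":{"type":"number"}},"required":["moves"]}

```bash
mkdir -p pics; cat > h.py <<'E'
import numpy as np, cv2
from rig import sense, grab_frame, sign_off
def ray(f,u,v):
    R=cv2.Rodrigues(np.array(f["rvec"],float))[0]; t=np.array(f["tvec"],float).ravel()
    d=R.T@np.linalg.inv(np.array(f["mtx"]))@np.array([u,v,1.]); return -R.T@t, d
def onz(f,u,v,z):
    c,d=ray(f,u,v); return c+d*(z-c[2])/d[2]
def proj(f,p):
    return cv2.projectPoints(np.array(p,float).reshape(-1,3),np.array(f["rvec"],float),np.array(f["tvec"],float),np.array(f["mtx"],float),None)[0].reshape(-1,2)
E
python3 - <<'E'
from h import *
import pickle
for n in("top","scene"):
    f=grab_frame(n); pickle.dump(f,open(n+".pkl","wb")); cv2.imwrite(f"pics/{n}0.png",cv2.resize(f["img"][:,:,::-1],(800,600),interpolation=cv2.INTER_CUBIC)); print(n,ray(f,280,210))
print(sense())
E
```

```text
top (array([ 353.53778768,    4.38107023, 1585.6163387 ]), array([ 0.06206969, -0.00647302, -0.99814933]))
scene (array([1027.46998898,  817.59570652, 1170.25699142]), array([-0.40467754, -0.56746761, -0.71714942]))
{'clock': 0.1, 'qpos': array([-1.20238625e+00,  3.53613380e-01,  1.63402039e+00, -1.94597340e-06,
        1.15521676e+00, -2.37647049e-03]), 'qvel': array([-0.00014279, -0.00275371, -0.00025057,  0.00079921, -0.00027545,
       -0.00055433]), 'joint_efforts': array([ 1.93699845e-03, -6.06350470e+01, -3.42815566e+01,  7.31602086e-05,
        3.91365160e-03,  5.13002504e-06]), 'eef_pos': array([ 226.34042707, -582.1572119 ,  247.63205145]), 'tcp_rot': array([-3.14033478e+00, -1.20996328e-06,  3.70787329e-01]), 'contact_force': array([0.15874695, 0.54603991, 0.29216625]), 'wrist_torque': array([ 0.02082634, -0.00121329, -0.00614915]), 'grasp_force': 0.0, 'opening': 1.0034666048076026}
```

View pics/top0.png

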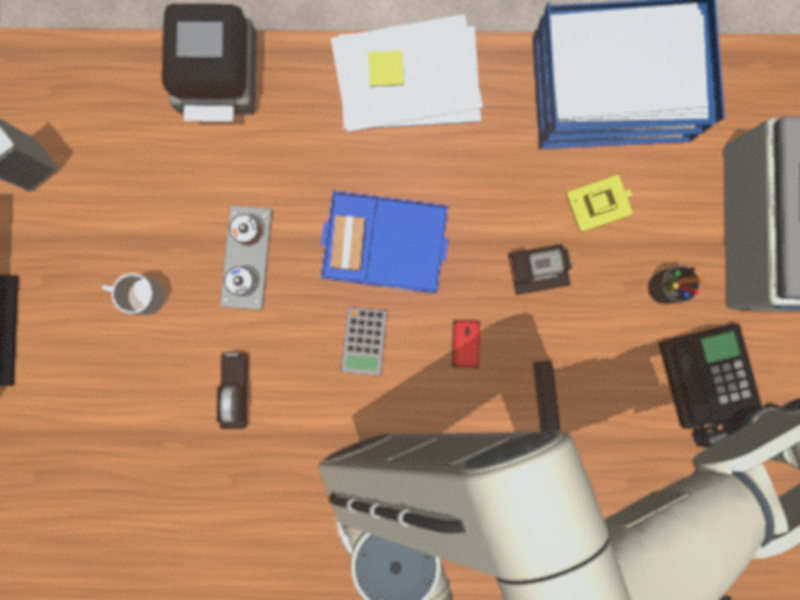

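View pics/scene0.png

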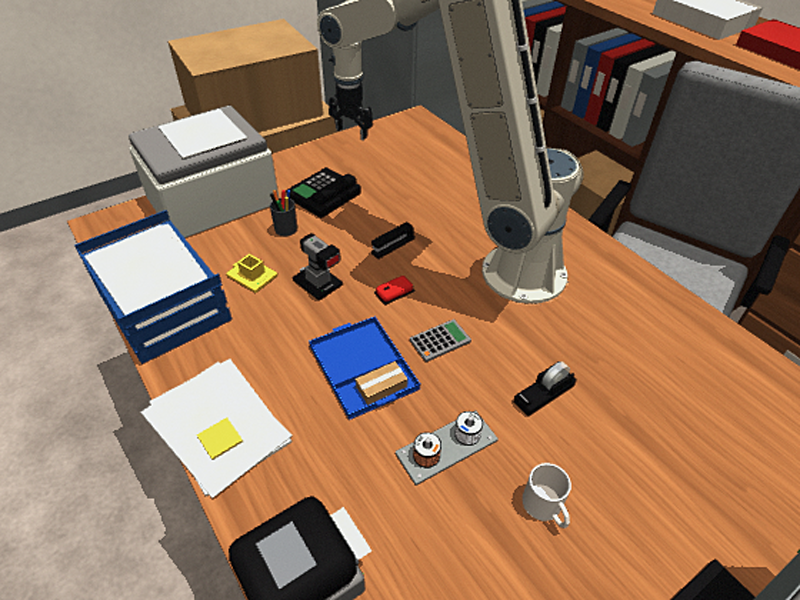

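The top view shows the stand at about (247,258) with spools at (244,229) and (238,281). The blue tray is at (385,242), the black cradle with the scanner at (540,267) and the yellow look-alike at (600,203). In the scene view the copper-wound spool is at (427,447) and the tinned one at (469,428). The copper one is farther from the robot, so it should be top (244,229). I'll check this in an enlarged crop.

```bash
python3 - <<'E'
from h import *
import pickle
T=pickle.load(open("top.pkl","rb"));S=pickle.load(open("scene.pkl","rb"))
k=.7
def crop(f,x0,y0,w,h,s): return cv2.resize(f["img"][y0:y0+h,x0:x0+w,::-1],None,fx=s,fy=s,interpolation=cv2.INTER_CUBIC)
a=crop(S,270,275,80,64,5);b=crop(S,195,155,80,64,5);c=crop(T,140,135,80,60,5);d=crop(T,345,160,80,60,5)
c=cv2.resize(c,(400,280));d=cv2.resize(d,(400,280))
cv2.imwrite("pics/crop.png",np.vstack([np.hstack([a,b]),np.hstack([c,d])])[:600])
hsv=cv2.cvtColor(T["img"],cv2.COLOR_RGB2HSV)
def blob(m,box,f=T):
    x0,y0,x1,y1=box; z=np.zeros_like(m);z[y0:y1,x0:x1]=m[y0:y1,x0:x1]
    c=max(cv2.findContours(z,cv2.RETR_EXTERNAL,cv2.CHAIN_APPROX_NONE)[0],key=cv2.contourArea); return c
def rect(c,z,f=T):
    p=np.array([onz(f,*q[0],z)[:2] for q in c],np.float32); r=cv2.minAreaRect(p); return r
tray=cv2.inRange(hsv,(105,120,60),(130,255,255))
print("tray",rect(blob(tray,(215,125,325,210)),24))
st=cv2.inRange(hsv,(0,0,60),(179,70,255)); print("stand",rect(blob(st,(150,138,195,222)),12))
blk=cv2.inRange(hsv,(0,0,0),(179,255,70))
print("cradle",rect(blob(blk,(350,165,402,210)),15))
for box in((155,145,190,175),(155,180,190,212)):
    m=cv2.inRange(hsv,(0,0,185),(179,50,255)); c=blob(m,box); r=cv2.minEnclosingCircle(c); print("label",r,onz(T,*r[0],60))
# same by scene
hs=cv2.cvtColor(S["img"],cv2.COLOR_RGB2HSV)
for u,v in((427,440),(469,420)):
    u=int(u*k);v=int(v*k);c=blob(cv2.inRange(hs,(0,0,170),(179,60,255)),(u-14,v-14,u+14,v+14));e=cv2.minAreaRect(c);print("scene",e,onz(S,*e[0],60))
for n,u,v,z in(("mug",135,293,92),("pot",672,285,95),("pot2",672,285,140)):print(n,onz(T,u*k,v*k,z))
E
```

```text
tray ((575.2606201171875, 29.844970703125), (261.6199645996094, 182.01736450195312), 83.13334655761719)
stand ((540.4241333007812, 326.9206237792969), (91.32598876953125, 219.72633361816406), 85.7461166381836)
cradle ((492.88128662109375, -257.07269287109375), (9.503664016723633, 5.48699951171875), 63.86402130126953)
label ((170.0, 159.5), 8.732224464416504) [595.44587574 324.00521912  60.        ]
label ((166.4705810546875, 196.14706420898438), 9.036416053771973) [485.72509012 331.88001127  60.        ]
scene ((299.0, 310.5), (15.0, 16.0), 90.0) [597.01376017 325.36975059  60.        ]
scene ((328.0, 295.5), (13.0, 16.0), 90.0) [489.19332159 333.81341355  60.        ]
mug [454.47919504 533.77804522  92.        ]
pot [ 482.93552871 -554.68051474   95.        ]
pot2 [ 479.02915912 -537.8030858   140.        ]
```

View pics/crop.png

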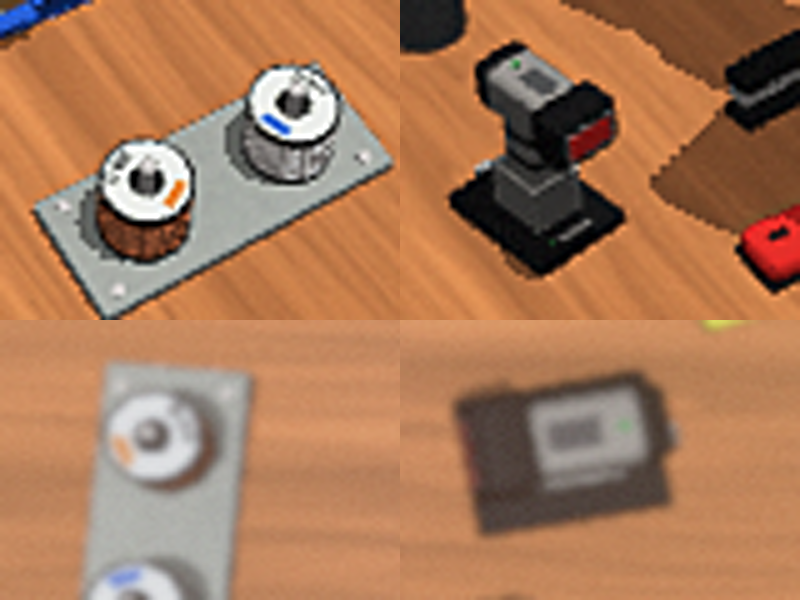

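The crop confirms it: the orange-marked spool on the far post has copper winding (world about 595, 324). The black cradle holds the scanner with its nose towards +y. I'm moving above the copper spool now.

Call:
send_rows(
  moves=[
    [[0.0185,0.0453,0,0,0,0.135,1],[0.0185,0.0453,0,0,0,0.135,1],[0.0185,0.0453,0,0,0,0.135,1],[0.0185,0.0453,0,0,0,0.135,1],[0.0185,0.0453,0,0,0,0.135,1],[0.0185,0.0453,0,0,0,0.135,1],[0.0185,0.0453,0,0,0,0.135,1],[0.0185,0.0453,0,0,0,0.135,1],[0.0185,0.0453,0,0,0,0.135,1],[0.0185,0.0453,0,0,0,0.135,1]],
  ],
)

```text
clock: 1.1
eef_pos: [411.7, -127.6, 248.3]
tcp_rot: [3.141, 0.0, 1.726]
contact_force: [0.5, 0.0, -0.0]
opening: 0.998
grasp_force: 0.0
```

Call:
send_rows(
  moves=[
    [[0.0185,0.0453,-0.008,0,0,0.135,1],[0.0185,0.0453,-0.008,0,0,0.135,1],[0.0185,0.0453,-0.008,0,0,0.135,1],[0.0185,0.0453,-0.008,0,0,0.135,1],[0.0185,0.0453,-0.008,0,0,0.135,1],[0.0185,0.0453,-0.008,0,0,0.135,1],[0.0185,0.0453,-0.008,0,0,0.135,1],[0.0185,0.0453,-0.008,0,0,0.135,1],[0.0185,0.0453,-0.008,0,0,0.135,1],[0.0185,0.0453,-0.008,0,0,0.135,1]],
  ],
)

```text
clock: 2.1
eef_pos: [596.6, 325.4, 167.4]
tcp_rot: [-3.141, -0.001, 3.077]
contact_force: [0.4, 0.4, -0.3]
opening: 0.998
grasp_force: 0.0
```

```bash
python3 - <<'E'
from h import *
import pickle
s=sense();print(s["clock"],s["eef_pos"],s["tcp_rot"],s["qpos"])
T=pickle.load(open("top.pkl","rb"));S=pickle.load(open("scene.pkl","rb"))
sc=lambda x,y:(195+(x-400)/5,155+y/5); tp=lambda x,y:(345+(x-400)/5,160+(y-320)*60/280/1)
tp=lambda x,y:(345+(x-400)/5,160+(y-320)/(280/60))
print("scene plate",[onz(S,*sc(*p),15)[:2].round(1) for p in((450,200),(543,272),(625,213))])
print("top plate",[onz(T,*tp(*p),15)[:2].round(1) for p in((482,535),(668,500))])
print("top head rear corners z142",[onz(T,*tp(*p),142)[:2].round(1) for p in((643,387),(650,465),(530,402),(541,487),(640,371),(665,450))])
print("nose front z144",[onz(T,*tp(*p),144)[:2].round(1) for p in((457,402),(472,490))])
E
```

```text
2.1 [596.64625797 325.41160513 167.39494923] [-3.14111301e+00 -6.02518429e-04  3.07664022e+00] [ 4.97139111e-01  5.14114064e-01  1.57466042e+00 -9.74768175e-05
  1.05358362e+00 -1.00865669e+00]
scene plate [array([ 581.3, -337.3]), array([ 558.6, -223.2]), array([ 470.6, -244.8])]
top plate [array([ 466. , -253.5]), array([ 490.2, -366.6])]
top head rear corners z142 [array([ 547.2, -322.8]), array([ 500.2, -326.6]), array([ 537.5, -259.4]), array([ 486.2, -265.6]), array([ 556.9, -321.1]), array([ 509.3, -335. ])]
nose front z144 [array([ 536.7, -218.2]), array([ 483.8, -226.7])]
```

Call:
send_rows(
  moves=[
    [[0,-0.001,-0.03,0,0,0,1],[0,0,-0.03,0,0,0,1],[0,0,-0.03,0,0,0,1],[0,0,-0.025,0,0,0,1],[0,0,-0.013,0,0,0,1],[0,0,0,0,0,0,0.2],[0,0,0,0,0,0,-1],[0,0,0,0,0,0,-1],[0,0,0,0,0,0,-1],[0,0,0,0,0,0,-1]],
  ],
  grip_force=50,
)

```text
clock: 3.1
eef_pos: [597.0, 322.7, 41.4]
tcp_rot: [3.141, 0.001, 3.071]
contact_force: [-0.6, -0.6, 1.9]
opening: 0.685
grasp_force: 54.7
```

Call:
send_rows(
  moves=[
    [[0,0,0.01,0,0,0,-1],[0,0,0.015,0,0,0,-1],[0,0,0.02,0,0,0,-1],[0,0,0.025,0,0,0,-1],[0,0,0.025,0,0,0,-1],[0,0,0.015,0,0,0,-1],[-0.001,-0.012,0,0,0,0,-1],[-0.002,-0.026,0,0,0,0,-1],[-0.003,-0.04,0,0,0,0,-1],[-0.004,-0.04,0,0,0,0,-1]],
  ],
)

```text
clock: 4.1
eef_pos: [585.2, 202.6, 149.0]
tcp_rot: [-3.141, -0.002, 3.072]
contact_force: [0.6, -1.2, -4.3]
opening: 0.685
grasp_force: 54.9
```

Call:
send_rows(
  moves=[
    [[-0.004,-0.04,0,0,0,0,-1],[-0.004,-0.04,0,0,0,0,-1],[-0.004,-0.04,0,0,0,0,-1],[-0.003,-0.04,0,0,0,0,-1],[-0.002,-0.035,-0.01,0,0,0,-1],[-0.001,-0.02,-0.02,0,0,0,-1],[0,-0.005,-0.03,0,0,0,-1],[0,0,-0.025,0,0,0,-1],[0,0,-0.01,0,0,0,-1],[0,0,0,0,0,0,-1]],
  ],
)

```text
clock: 5.1
eef_pos: [566.6, -15.8, 53.5]
tcp_rot: [-3.141, -0.004, 3.071]
contact_force: [0.2, 0.0, -3.2]
opening: 0.682
grasp_force: 55.1
```

```bash
python3 - <<'E'
from h import *
s=sense();print(s["clock"],s["eef_pos"],s["tcp_rot"],s["grasp_force"],s["opening"])
f=grab_frame("scene");i=f["img"][200:320,190:350,::-1];cv2.imwrite("pics/s1.png",cv2.resize(i,None,fx=5,fy=5,interpolation=cv2.INTER_CUBIC))
E
```

```text
5.1 [566.62196677 -15.8174898   53.50546087] [-3.14136265 -0.00401125  3.07059683] 55.09356938302517 0.6823185139393907
```

View pics/s1.png

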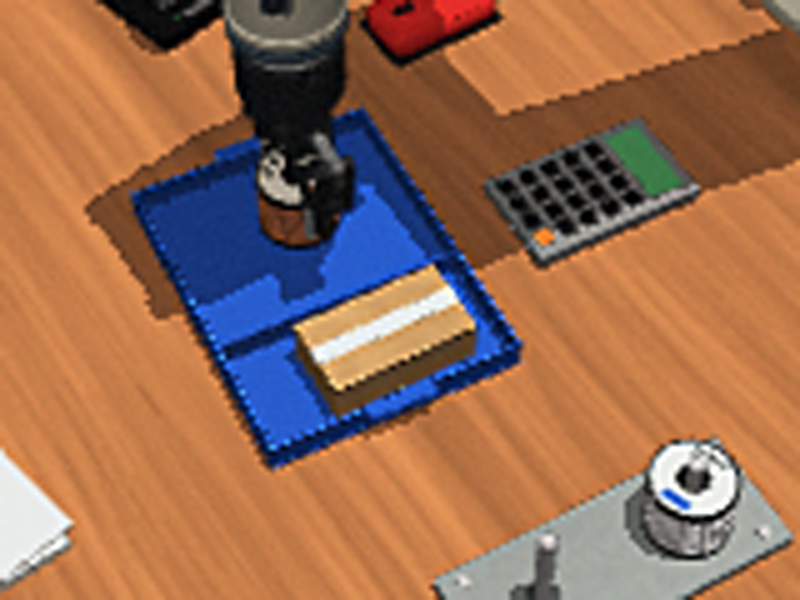

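The copper spool is held upright over the wide compartment at crop (295,210), and the tinned spool is undisturbed. I'll lower it gently.

Call:
send_rows(
  moves=[
    [[0,0,-0.01,0,0,0,-1],[0,0,-0.006,0,0,0,-1],[0,0,-0.002,0,0,0,-1],[0,0,-0.001,0,0,0,-1],[0,0,-0.001,0,0,0,-1],[0,0,0,0,0,0,-1]],
  ],
)

```text
clock: 5.75
eef_pos: [568.6, -15.5, 35.4]
tcp_rot: [-3.142, 0.0, 3.071]
contact_force: [0.2, 0.6, -2.9]
opening: 0.679
grasp_force: 55.2
```

Call:
send_rows(
  moves=[
    [[0,0,-0.0015,0,0,0,-1],[0,0,-0.001,0,0,0,-1],[0,0,0,0,0,0,-1]],
  ],
)

```text
clock: 6.05
eef_pos: [568.4, -15.5, 32.7]
tcp_rot: [-3.142, -0.0, 3.071]
contact_force: [-0.3, 0.1, -3.9]
opening: 0.686
grasp_force: 55.2
```

Call:
send_rows(
  moves=[
    [[0,0,-0.001,0,0,0,-1],[0,0,-0.0005,0,0,0,-1],[0,0,0,0,0,0,-1]],
  ],
)

```text
clock: 6.35
eef_pos: [568.5, -15.6, 32.3]
tcp_rot: [3.142, 0.0, 3.071]
contact_force: [-4.2, -0.6, 10.4]
opening: 0.684
grasp_force: 56.5
```

Call:
send_rows(
  moves=[
    [[0,0,0,0,0,0,1],[0,0,0,0,0,0,1],[0,0,0,0,0,0,1],[0,0,0,0,0,0,1],[0,0,0.02,0,0,0,1],[0,0,0.04,0,0,0,1],[0,0,0.04,0,0,0,1],[0,0,0.04,0,0,0,1],[0,0,0.04,0,0,0,1],[0,0,0.04,0,0,0,1]],
  ],
)

```text
clock: 7.35
eef_pos: [568.2, -15.5, 253.0]
tcp_rot: [-3.142, 0.0, 3.071]
contact_force: [0.9, 0.1, -0.5]
opening: 1.0
grasp_force: 0.0
```

Call:
send_rows(
  moves=[
    [[-0.004,-0.027,0,0,0,-0.13,1],[-0.004,-0.027,0,0,0,-0.13,1],[-0.004,-0.027,0,0,0,-0.13,1],[-0.004,-0.027,0,0,0,-0.13,1],[-0.004,-0.027,0,0,0,-0.13,1],[-0.004,-0.027,0,0,0,-0.13,1],[-0.005,-0.027,0,0,0,-0.13,1],[-0.005,-0.027,0,0,0,-0.13,1],[-0.005,-0.028,0,0,0,-0.13,1],[-0.005,-0.028,0,0,0,-0.126,1]],
  ],
)

```text
clock: 8.35
eef_pos: [524.1, -288.6, 251.2]
tcp_rot: [-3.142, -0.0, 1.769]
contact_force: [0.5, -0.2, 0.1]
opening: 1.004
grasp_force: 0.0
```

```bash
python3 - <<'E'
from h import *
s=sense();print(s["clock"],s["eef_pos"],s["tcp_rot"],s["qpos"])
f=grab_frame("scene");i=f["img"][140:260,180:340,::-1];cv2.imwrite("pics/s2.png",cv2.resize(i,None,fx=5,fy=5,interpolation=cv2.INTER_CUBIC))
E
```

```text
8.35 [ 524.1162477  -288.62548675  251.2077538 ] [-3.14154121e+00 -4.03628438e-05  1.76948091e+00] [-5.05878244e-01  3.09152031e-01  1.68935361e+00 -2.82524135e-06
  1.14315235e+00 -7.04561652e-01]
```

View pics/s2.png

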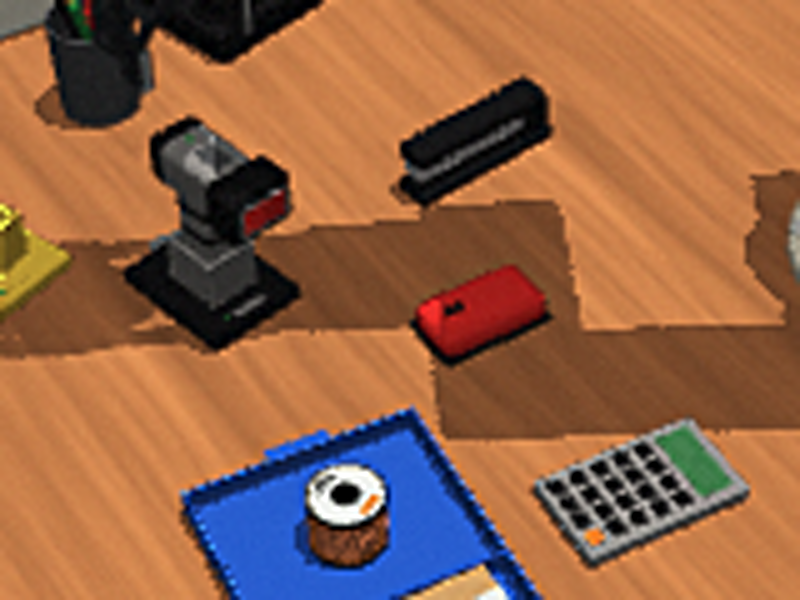

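```bash
python3 - <<'E'
from h import *
f=grab_frame("scene")
h=cv2.cvtColor(f["img"],cv2.COLOR_RGB2HSV)
m=np.zeros(h.shape[:2],np.uint8); m[170:195,222:240]=(cv2.inRange(h,(0,120,60),(8,255,255))|cv2.inRange(h,(170,120,60),(179,255,255)))[170:195,222:240]
M=cv2.moments(m,True);c=(M['m10']/M['m00'],M['m01']/M['m00']);print(M['m00'],c,onz(f,*c,136),onz(f,249.2,238.8,51))
print(onz(f,180+158/5,140+130/5,157),onz(f,180+190/5,140+118/5,157)) # rear corners head
E
```

```text
38.0 (232.44736842105263, 182.1578947368421) [ 509.695123   -221.45528867  136.        ] [569.12878536 -11.23610963  51.        ]
[ 540.27128676 -325.51983038  157.        ] [ 512.82794434 -324.6311495   157.        ]
```

Call:
send_rows(
  moves=[
    [[0,0,-0.03,0,0,0,1],[0,0,-0.03,0,0,0,1],[0,0,-0.025,0,0,0,1],[0,0,-0.018,0,0,0,1],[0,0,-0.011,0,0,0,1],[0,0,0,0,0,0,0.3],[0,0,0,0,0,0,-1],[0,0,0,0,0,0,-1],[0,0,0,0,0,0,-1],[0,0,0,0,0,0,-1]],
  ],
  grip_force=80,
)

```text
clock: 9.45
eef_pos: [524.8, -287.9, 138.7]
tcp_rot: [3.141, 0.001, 1.775]
contact_force: [-3.1, -0.7, 6.8]
opening: 0.533
grasp_force: 81.5
```

Call:
send_rows(
  moves=[
    [[0,0,0.01,0,0,0,-1],[0,0,0.015,0,0,0,-1],[0,0,0.02,0,0,0,-1],[0,0,0.025,0,0,0,-1],[0,0,0.025,0,0,0,-1],[0,0,0.025,0,0,0,-1],[0,0,0.02,0,0,0,-1],[0,0,0,0,0,0,-1]],
  ],
)

```text
clock: 10.25
eef_pos: [526.1, -288.3, 281.6]
tcp_rot: [3.136, 0.004, 1.775]
contact_force: [-0.9, 0.3, -1.7]
opening: 0.529
grasp_force: 81.6
```

```bash
python3 - <<'E'
from h import *
from scipy.spatial.transform import Rotation as Ro
s=sense();print(s["clock"],s["eef_pos"],s["tcp_rot"],s["contact_force"],s["grasp_force"],s["opening"])
f=grab_frame("scene")
h=cv2.cvtColor(f["img"],cv2.COLOR_RGB2HSV)
def cen(m,x0,y0,x1,y1):
    z=np.zeros_like(m);z[y0:y1,x0:x1]=m[y0:y1,x0:x1];c=max(cv2.findContours(z,0,1)[0],key=cv2.contourArea);r=cv2.fitEllipse(c);return r
r=cen(cv2.inRange(h,(0,0,150),(179,70,255)),236,228,264,250);print(r,onz(f,*r[0],51))
L=np.array([568.5,-15,51])
for th in(.75,.85,1.0):
    R=Ro.from_euler("ZY",[np.pi,-th]); W=L-100*R.apply([-1,0,0]); print(th,"tcp",W+R.apply([69,0,2.7]),"butt",W+R.apply([75,0,-121]),"win",W)
i=f["img"][60:260,180:340,::-1];cv2.imwrite("pics/s3.png",cv2.resize(i,None,fx=3,fy=3,interpolation=cv2.INTER_CUBIC))
E
```

```text
10.25 [ 526.08949912 -288.30929461  281.6167863 ] [3.13640922 0.00427926 1.77489482] [-0.94988119  0.28535366 -1.69880462] 81.64064884185791 0.5293236308780433
((248.48788452148438, 238.3737030029297), (11.006939888000488, 14.123534202575684), 86.57611083984375) [570.19603269 -14.35625999  51.        ]
0.75 tcp [446.68500581 -15.         168.17251039] butt [357.97615798 -15.          81.75242987] win [495.33111311 -15.         119.163876  ]
0.85 tcp [458.99130544 -15.         179.74834296] butt [362.09802045 -15.         102.61611025] win [502.50168541 -15.         126.12804051]
1.0 tcp [479.46088197 -15.         194.66741266] butt [372.12910731 -15.         132.88084333] win [514.46976941 -15.         135.14709848]
```

View pics/s3.png

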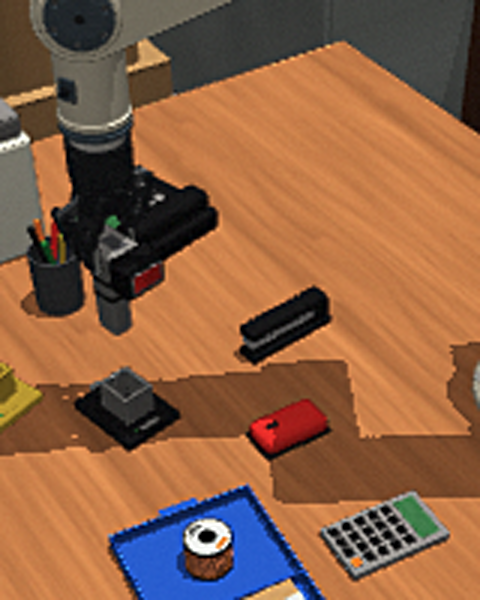

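The scanner is held upright and clear of the cradle, and the spool stands in the tray with its label at crop (207,537). Now I'll carry the scanner over and turn it.

Call:
send_rows(
  moves=[
    [[-0.0046,0.021,0,0,0,-0.1365,-1],[-0.0046,0.021,0,0,0,-0.1365,-1],[-0.0046,0.021,0,0,0,-0.1365,-1],[-0.0046,0.021,0,0,0,-0.1365,-1],[-0.0046,0.021,0,0,0,-0.1365,-1],[-0.0046,0.021,0,0,0,-0.1365,-1],[-0.0046,0.021,0,0,0,-0.1365,-1],[-0.0046,0.021,0,0,0,-0.1365,-1],[-0.0046,0.021,0,0,0,-0.1365,-1],[-0.0046,0.021,0,0,0,-0.1365,-1]],
  ],
)

```text
clock: 11.3
eef_pos: [477.5, -76.5, 276.2]
tcp_rot: [-3.141, 0.001, 0.404]
contact_force: [-0.6, 0.1, -1.7]
opening: 0.533
grasp_force: 81.6
```

Call:
send_rows(
  moves=[
    [[-0.0046,0.021,0,0,0,-0.1365,-1],[-0.0046,0.021,0,0,0,-0.1365,-1],[-0.0046,0.021,0,0,0,-0.137,-1],[0,0,0,0,0.12,0,-1],[0,0,0,0,0.12,0,-1],[0,0,0,0,0.12,0,-1],[0,0,0,0,0.12,0,-1],[0,0,0,0,0,0,-1]],
  ],
)

```text
clock: 12.1
eef_pos: [465.3, -14.4, 274.4]
tcp_rot: [-3.141, 0.486, 0.0]
contact_force: [0.8, -0.0, -2.3]
opening: 0.528
grasp_force: 81.8
```

Call:
send_rows(
  moves=[
    [[0,0,0,0,0.105,0,-1],[0,0,0,0,0.105,0,-1],[0,0,0,0,0.105,0,-1],[0,0,0,0,0.105,0,-1],[0,0,-0.02,0,0,0,-1],[0,0,-0.025,0,0,0,-1],[0,0,-0.025,0,0,0,-1],[0,0,-0.015,0,0,0,-1],[0,0,0,0,0,0,-1],[0,0,0,0,0,0,-1]],
  ],
)

```text
clock: 13.1
eef_pos: [464.7, -14.5, 192.9]
tcp_rot: [3.141, 0.899, -0.0]
contact_force: [0.2, 0.2, -2.2]
opening: 0.528
grasp_force: 81.9
```

```bash
python3 - <<'E'
from h import *
s=sense();print(s["clock"],s["eef_pos"],s["tcp_rot"],s["contact_force"],s["grasp_force"],s["qpos"])
a=grab_frame("scene");b=grab_frame("top")
i=cv2.resize(a["img"][130:290,180:340,::-1],(400,400),interpolation=2);j=cv2.resize(b["img"][120:280,220:380,::-1],(400,400),interpolation=2)
cv2.imwrite("pics/s4.png",np.hstack([i,j]))
R=cv2.Rodrigues(np.array([0,0,0.]))[0]
th=.9; x=np.array([-np.cos(th),0,np.sin(th)]);z=np.array([np.sin(th),0,np.cos(th)])
P=s["eef_pos"]-69*x-2.7*z
print("window",P, proj(a,P), proj(b,P),"label",proj(a,[569,-15,51]),"beam at label", P-100*x)
E
```

```text
13.1 [464.68785929 -14.53309956 192.91029353] [ 3.14132542e+00  8.98937716e-01 -3.53760510e-04] [ 0.1850631   0.18879823 -2.22582884] 81.92458391189575 [-0.0222817   0.67883085  1.52755065 -0.01805057  1.83398716  1.5524495 ]
window [505.46396444 -14.53309956 137.18238985] [[263.2559618  214.46825623]] [[283.62422866 188.11999345]] label [[248.67841523 238.11706675]] beam at label [567.62496127 -14.53309956  58.84969889]
```

View pics/s4.png

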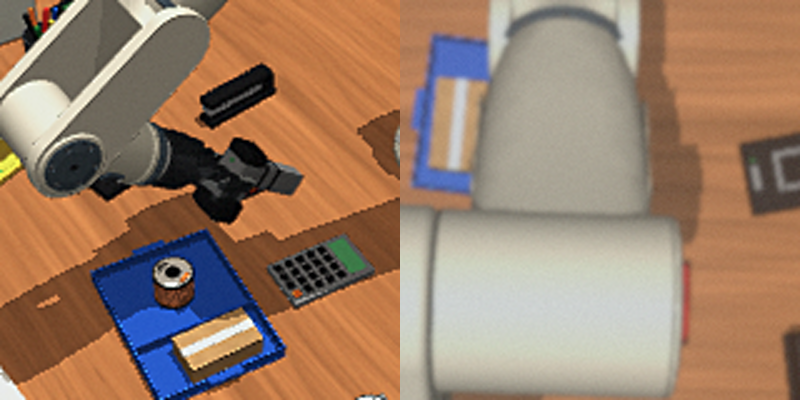

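The scanner is nose-down over the spool and free of contact. In the left crop the nose is near (213,210), the butt near (297,180) and the label at (172,270). Small final correction.

Call:
send_rows(
  moves=[
    [[0.001,-0.0005,-0.004,0,0,0,-1],[0.0005,0,-0.004,0,0,0,-1],[0,0,0,0,0,0,-1],[0,0,0,0,0,0,-1],[0,0,0,0,0,0,-1]],
  ],
)

```text
clock: 13.7
eef_pos: [466.2, -15.0, 184.3]
tcp_rot: [3.141, 0.9, -0.0]
contact_force: [-0.1, 0.2, -1.1]
opening: 0.528
grasp_force: 81.9
```

```bash
python3 - <<'E'
from h import *
s=sense();print(s["clock"],s["eef_pos"],s["tcp_rot"],s["contact_force"],s["grasp_force"])
a=grab_frame("scene")
x=np.array([-np.cos(.9),0,np.sin(.9)]);y=np.array([0,-1,0]);z=np.array([np.sin(.9),0,np.cos(.9)])
O=s["eef_pos"]+6*x-123.7*z
g=lambda l:O+l[0]*x+l[1]*y+l[2]*z
s5=5;im=cv2.resize(a["img"][170:270,220:320,::-1],None,fx=s5,fy=s5,interpolation=2)
pts=[(-75,30*i,121+23*j) for i in(-1,1) for j in(-1,1)]+[(19*i,15*j,0) for i in(-1,1) for j in(-1,1)]
q=proj(a,[g(p) for p in pts]+[g((-75,0,121)),g((-175,0,121))])
for p in q: cv2.circle(im,tuple(int(v) for v in (p-[220,170])*s5),3,(0,255,255),-1)
cv2.imwrite("pics/s5.png",im)
E
```

```text
13.7 [466.20734283 -15.02666059 184.33181731] [ 3.14131736e+00  9.00012589e-01 -3.41574102e-04] [-0.13516569  0.21141994 -1.07962393] 81.92555665969849
```

View pics/s5.png

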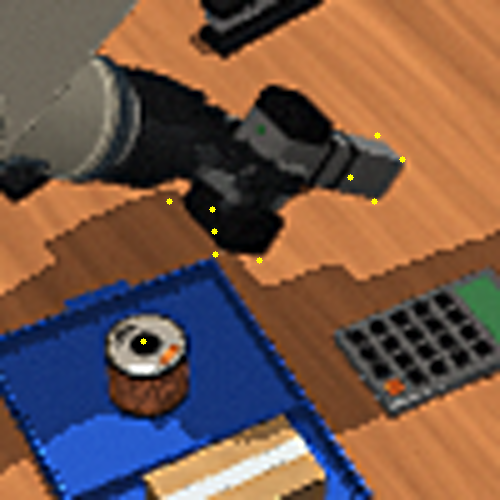

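```bash
python3 - <<'E'
from h import *
s=sense();a=grab_frame("scene")
x=np.array([-np.cos(.9),0,np.sin(.9)]);y=np.array([0,-1,0]);z=np.array([np.sin(.9),0,np.cos(.9)])
O=s["eef_pos"]+6*x-123.7*z
g=lambda l:O+l[0]*x+l[1]*y+l[2]*z
k=12;im=cv2.resize(a["img"][182:227,250:312,::-1],None,fx=k,fy=k,interpolation=2)
im=(255*(im/255.)**.45).astype(np.uint8)
def pr(l): return (proj(a,[g(p) for p in l])+.5-[250,182])*k
for n,l in enumerate(([(-75,30*i,121+23*j) for i in(-1,1) for j in(-1,1)],[(-39,30*i,121+23*j) for i in(-1,1) for j in(-1,1)],[(19*i,15*j,0) for i in(-1,1) for j in(-1,1)],[(37,23*i,121+21*j) for i in(-1,1) for j in(-1,1)])):
    col=[(0,255,255),(0,255,0),(255,0,255),(255,255,0)][n]
    for m,p in enumerate(pr(l)):
        cv2.circle(im,tuple(int(v) for v in p),4,col,-1); cv2.putText(im,str(m),tuple(int(v)+5 for v in p),0,.5,col,1)
cv2.imwrite("pics/s6.png",im)
E
```

```text
(no output)
```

View pics/s6.png

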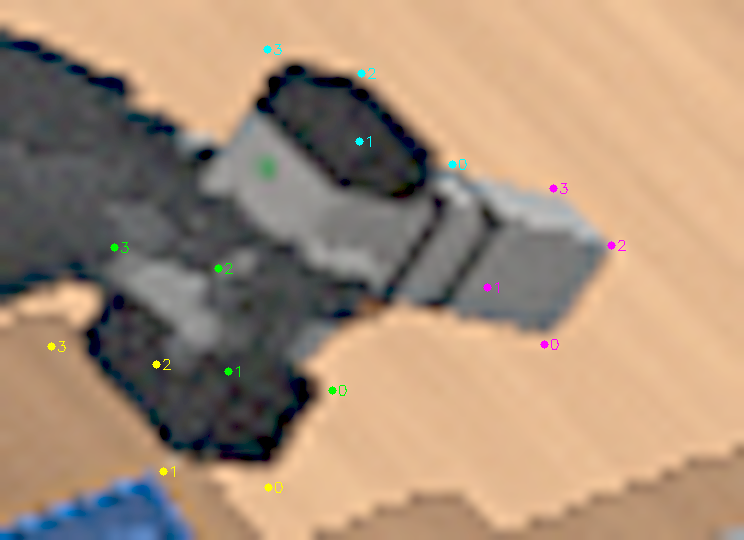

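The final check shows the butt and nose within about 2 px (about 5 mm) of the predicted pose: butt corner 2 at (611,245) matches, and the nose corners are chamfered. The beam meets the label centre at (143,342) in the previous crop, well inside the 22 mm tolerance, so I'm handing in.

```bash
python3 -c "
from rig import *
print(abs(sense()['qvel']).max()); print(sign_off())"
```

```text
0.000746188824242788
the job is handed in; nothing more can be done
None
```

I handed the job in at about 14 s on the robot's clock: the copper spool stands label up, released, in the tray's empty compartment, and the scanner is held still, nose-down, aimed at the label from about 10 cm; the hand-in returned no verdict.

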